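# Slide the lapping plate home in its inclined holder

## Task

Take the white lapping plate with the blue band out of its drying stand and slide it, band end up, into the leaning slot of the blue holder. Push it in against the stiff shoe inside until it is fully home on the slot's floor, then let go; leave the green-banded plate and the other things on the bench where they are.

Things in the scene. Friction and masses are not known exactly. Their poses are not given: they have to be found in the camera images.
- blue_plate: white ceramic lapping plate with a blue band round its top end: 10 (x) x 60 (y) x 85 mm (z), about 0.2 kg, at first standing upright in one of the two grey stands with 63 mm showing. Origin: centre of its lower end; z along its length to the banded end; x through its thickness
- blue_plate_foot (a point): centre of the lower end face of the blue-banded plate (axes as the plate)
- green_plate: white ceramic lapping plate with a green band round its top end: 10 (x) x 60 (y) x 85 mm (z), about 0.2 kg, at first standing upright in one of the two grey stands with 63 mm showing. Origin: centre of its lower end; z along its length to the banded end; x through its thickness. To be left alone
- blue_holder: blue inclined plate holder, fixed to the bench: dark steel base 125 (x) x 100 (y) x 8 mm, on it an aluminium slot with blue cheeks and lips, about 115 mm high. Origin: centre of the base's underside, z up; the slot leans so that its mouth faces up and to its own +x side
- blue_holder_slot: the slot of the blue holder. Origin: centre of its mouth, 102 mm over the bench; z points OUT of the slot (30 degrees from vertical, leaning to the holder's +x), y along its 63 mm length, x across its 12 mm gap. It is 75 mm deep along -z. Flared lips rise 5 mm above the mouth, 31 mm wide overall across the gap
- blue_floor (a point): middle of the blue slot's hard floor, 75 mm below the mouth along the slot. Over it, unseen, a stiff brake shoe stands 15 to 25 mm above the floor, differing each time: it holds the plate's weight and the plate must push it down (about 9 N) to the floor; it does not spring back
- green_holder: green inclined plate holder, fixed to the bench: dark steel base 125 (x) x 100 (y) x 8 mm, on it an aluminium slot with green cheeks and lips, about 115 mm high. Origin: centre of the base's underside, z up; the slot leans so that its mouth faces up and to its own +x side. Not used in this job
- stand_a: grey plastic drying stand, fixed: 75 (x) x 95 (y) x 30 mm high, with a groove 12.5 (x) x 64 (y) x 22 mm deep from above that holds a plate. Origin: centre of the underside, z up; it holds the blue-banded plate
- stand_b: grey plastic drying stand, fixed: 75 (x) x 95 (y) x 30 mm high, with a groove 12.5 (x) x 64 (y) x 22 mm deep from above that holds a plate. Origin: centre of the underside, z up; it holds the green-banded plate
- oil_bottle: amber oil bottle with yellow cap, 52 mm across, 110 mm high, loose. Origin under its centre. Leave alone
- tin: dark steel cup, 72 mm across, 60 mm high, loose. Origin under its centre. Leave alone
- loupe: black and steel loupe, 40 mm across, 38 mm high, loose. Origin under its centre. Leave alone

How it is judged:
By the outcome, as a careful person would: the job done as asked, in the order asked, and still so for the second after the job is handed in, with the robot touching nothing.
It also fails if it takes over 45 s, if anything falls off the work surface, if the arm or the gripper's body presses on something with over 40 N, if the wrist force passes 120 N, or if a joint passes its speed limit or range.

## Robot

A 6-joint arm with a two-finger parallel gripper is mounted at the origin on the work surface. World frame = base frame: x ahead of the robot, y to its left, z up, the work surface at z = 0. Lengths are in m, angles in rad, forces in N, time in s.
With the tool pointing down it reaches from about 0.375 to 0.975 m from the base axis. Payload 3.8 kg.
Tool frame: the origin (TCP) lies at the very end of the fingers, on their centre line; the grasp point (between the pads) lies 19 mm behind it (bot.pinch_z is the distance from the TCP to the grasp point, in m); x points along the fingers, y is the direction in which the jaws open and shut, and the axes are right-handed (so a half turn about x gives the same grasp; the last joint's range is limited). The gripper opens to 85 mm and grips with 20 to 120 N. Pads are 22 mm wide; open, the fingers measure 114 mm over their backs; the gripper's body (76 mm by 85 mm) begins 54 mm behind the grasp point. The pads swing forward as they close: fully open they stand 13 mm farther back than shut.
Start: joints at [-1.32, 0.264, 1.604, -0, 1.274, -0.037], TCP at [0.192, -0.647, 0.231] pointing down, gripper open.
Joint ranges: [-2.63, 2.63], [-0.94, 2.18], [0.31, 2.57], [-1.31, 4.45], [0, 2.66], [-2.55, 2.55]. Speed limits (rad/s): [2.57, 2.57, 3.14, 3.14, 3.14, 3.14].

## Interface

Orientations are given as a rotation vector (axis times angle).
In Python, from workcell import monitor, imaging, finish_job, bot gives the robot as it stands.
- The arm moves only by the tool jog_arm, never from a script. Its argument "rows" is a list of rows, each a list of 7 numbers: the shift along the tool's x, y, z in m, then the turn, a rotation vector about the tool's x, y, z in rad, then the opening in per cent of the stroke, from 0 (shut) to 100 (fully open). A call has 1 to 20 rows; each row is the pose to reach, as a shift and turn from the pose measured when the call began, along the tool's axes at that moment; what a row does not reach only later rows make up. A row lasts 1/10 s, in which the tool goes at most 50 mm and 8.59 degrees, less where a joint would pass 70% of its speed; a pose out of reach is approached as far as the arm can. A call with a gripper value outside its range is refused whole. The fingers move at their own pace and stop on an object; "force" is the grip in N (left out, the last holds). Time passes only in rows, so rows that repeat a pose let the fingers close. It gives the time, the measured TCP pose, the force and the opening at its end, in the units of the state.
- monitor.read_state(): the state, without advancing time (a new reading comes with each control period).
- imaging.read_camera(name): name is "side" or "top" or "wrist"; returns the picture (400x640x3 uint8, blue, green, red); there is no depth.
- imaging.camera_params(name): a dict with "fx", "fy", "cx", "cy" (pixels), "T" (4x4, takes a point from camera to world coordinates); the wrist camera has in their place "T_tool_cam" (4x4, takes a point from camera to tool coordinates, whose origin is the TCP and whose axes are the tool frame's). Camera axes: x right, y down, z forward; pixel columns grow to the right and rows downward; lengths in m; the calibration is good to about 2 mm. A picture is of the moment at which its call begins: read the wrist's pose just before it. camera_params takes no time and is no camera call.
- finish_job(): hands the job in, once; it reports no verdict.
The state is a dict: "time": time; "q": joint angles; "joint_vel": joint speeds; "joint_torque": joint torques, N m; "tool_pos": TCP position; "tcp_rot": TCP orientation; "wrist_force": force on the tool from outside, world axes, zero at the start; "torque": the same for the moment, N m; "width": opening from 0.0 (shut) to 1.0 (fully open).
Only numpy, scipy, OpenCV 4.12 (cv2) and the standard library are available. Lean on these libraries where they do the work, as an engineer would, in place of code of your own. Each camera call takes 0.05 s, during which the arm holds its last target. There are 200 camera calls.

## Working session

There is one attempt and no reset: what is moved stays moved. The work goes in short steps, Python scripts to look and compute and a tool call to move; the robot and the scene stay as the last step left them, time stands still between calls to the robot, and variables do not carry over. Pictures are saved under pics/ and viewed, about 8 in all and at most 12, crops included, and the job is handed in when it is done.

Besides the shell and the picture viewer there is one more tool, called after "Emit:" by a JSON object that holds its "op" and its "data". jog_arm: Moves the arm, as the interface text tells. Its arguments: {"type":"object","properties":{"rows":{"type":"array","items":{"type":"array","items":{"type":"number"}}},"force":{"type":"number"}},"required":["rows"]}

```bash
mkdir -p pics; ls
python3 - <<'E'
from workcell import monitor, imaging, bot
import cv2, numpy as np
for n in("top","side"):
    im=imaging.read_camera(n); cv2.imwrite(f"pics/{n}0.png",im)
    p=imaging.camera_params(n); print(n,{k:np.round(v,4).tolist() for k,v in p.items()})
s=monitor.read_state(); print({k:np.round(v,4).tolist() for k,v in s.items()}); print(bot.pinch_z, [a for a in dir(bot) if a[0]!='_'])
print(np.round(imaging.camera_params("wrist")["T_tool_cam"],4).tolist())
E
```

```text
pics
top {'fx': 517.6176, 'fy': 517.6176, 'cx': 313.9296, 'cy': 196.9436, 'T': [[0.0122, -0.9855, 0.1692, 0.399], [-0.9999, -0.0115, 0.0048, -0.0074], [-0.0028, -0.1693, -0.9856, 1.4314], [0.0, 0.0, 0.0, 1.0]]}
side {'fx': 379.6158, 'fy': 379.6158, 'cx': 317.7466, 'cy': 200.9835, 'T': [[-0.7508, -0.4443, 0.4887, 0.2456], [-0.6602, 0.5285, -0.5337, 0.4245], [-0.0211, -0.7234, -0.6901, 0.6593], [0.0, 0.0, 0.0, 1.0]]}
{'time': 0.1, 'q': [-1.3199, 0.2647, 1.6053, 0.0, 1.2737, -0.0369], 'joint_vel': [0.0008, -0.004, -0.0023, 0.0016, 0.0017, 0.0001], 'joint_torque': [0.0, -51.6706, -36.8592, -0.0, 0.0064, 0.0], 'tool_pos': [0.1914, -0.6466, 0.2301], 'tcp_rot': [2.0676, 0.3018, -2.068], 'wrist_force': [0.1448, 0.2536, 0.0461], 'torque': [-0.0544, 0.0386, -0.0428], 'width': 0.9997}
0.0187 ['MotionError', 'pinch_z']
[[-0.0014, -0.2737, 0.9618, -0.1426], [1.0, -0.0011, 0.0011, 0.0005], [0.0008, 0.9618, 0.2737, -0.0698], [0.0, 0.0, 0.0, 1.0]]
```

View pics/top0.png

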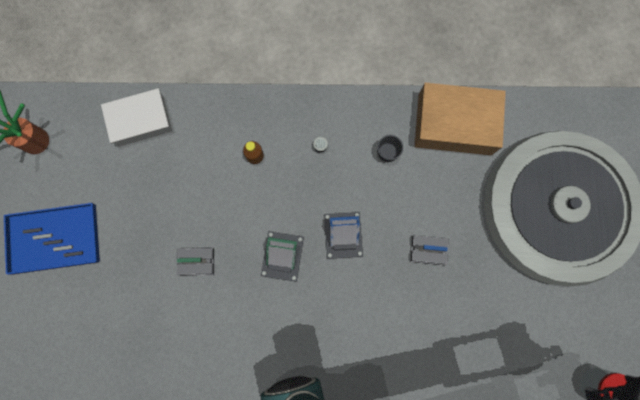

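View pics/side0.png

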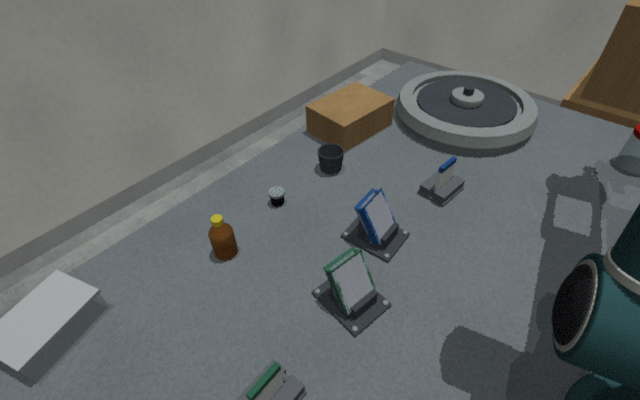

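Top: the blue-banded plate stands near (434,248), the blue holder near (344,235), the green holder near (282,255) and the green plate near (195,261). Side: the blue plate is at (440,175) and the holder at (376,220). Next I'll enlarge the crops and measure.

```bash
cat > h.py <<'E'
import numpy as np, cv2
from scipy.spatial.transform import Rotation as R
from workcell import monitor, imaging
def ray(p,T,uv):
    d=T[:3,:3]@np.array([(uv[0]-p["cx"])/p["fx"],(uv[1]-p["cy"])/p["fy"],1.]); return T[:3,3],d/np.linalg.norm(d)
def onz(p,T,uv,z):
    o,d=ray(p,T,uv); return o+d*(z-o[2])/d[2]
def tri(*rays):
    A=[np.eye(3)-np.outer(d,d) for o,d in rays]; x=np.linalg.solve(sum(A),sum(a@o for a,(o,d) in zip(A,rays)))
    return x,[np.linalg.norm(a@(x-o)) for a,(o,d) in zip(A,rays)]
def proj(p,T,X):
    c=np.linalg.inv(T)@np.append(X,1); return p["fx"]*c[0]/c[2]+p["cx"],p["fy"]*c[1]/c[2]+p["cy"]
def tool():
    s=monitor.read_state(); T=np.eye(4); T[:3,:3]=R.from_rotvec(s["tcp_rot"]).as_matrix(); T[:3,3]=s["tool_pos"]; return T
def cam(n):
    p=imaging.camera_params(n)
    T=tool()@np.array(p["T_tool_cam"]) if n=="wrist" else np.array(p["T"])
    return imaging.read_camera(n),p,T
E
python3 - <<'E'
from h import *
t=cv2.imread("pics/top0.png");s=cv2.imread("pics/side0.png")
a=cv2.resize(t[200:275,315:460],None,fx=5.5,fy=5.5,interpolation=cv2.INTER_CUBIC)[:,:797]
b=cv2.resize(s[140:270,325:475],None,fx=2.6,fy=1.45*1.0,interpolation=cv2.INTER_CUBIC)
cv2.imwrite("pics/a.png",a)
for n,im in(("top",t),("side",s)):
    p=imaging.camera_params(n);T=np.array(p["T"])
    hsv=cv2.cvtColor(im,cv2.COLOR_BGR2HSV);m=cv2.inRange(hsv,(100,120,50),(130,255,255))
    k,l,st,c=cv2.connectedComponentsWithStats(m)
    for i in range(1,k):
        if st[i,4]>15:
            r=cv2.minAreaRect(np.argwhere(l==i)[:,::-1].astype(np.float32))
            print(n,st[i],c[i].round(1),np.round(r[1],1),round(r[2],1),onz(p,T,c[i],.085).round(4))
E
```

```text
top [   4  203   95   71 5170] [ 50.3 238.1] [59.7 96.6] 82.2 [0.5134 0.6851 0.085 ]
top [330 217  29   9  82] [343.7 218.9] [ 7.7 28.2] 87.8 [ 0.5727 -0.0796  0.085 ]
top [424 246  23   5  80] [435.3 247.9] [22.3  3.5] 5.7 [ 0.4999 -0.3172  0.085 ]
side [439 157  17  16 110] [447.1 164.1] [ 5.5 20.6] 51.3 [ 0.4985 -0.3173  0.085 ]
side [355 189  29  56 431] [368.2 217.5] [27.3 55.2] 3.6 [ 0.5386 -0.0501  0.085 ]
```

View pics/a.png

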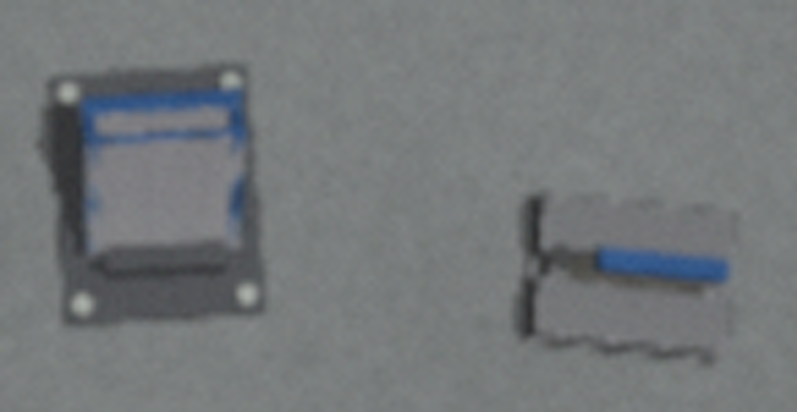

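The top and side views agree on the blue plate at about (0.499, -0.317). The slot mouth lies on the far (+x) side of the holder, so the holder's +x is close to world +x. I'll go above the plate for a wrist view.

```bash
cat >> h.py <<'E'
def pose(tcp,x,y):
    x=np.array(x,float);x/=np.linalg.norm(x);y=np.array(y,float);y-=x*(x@y);y/=np.linalg.norm(y)
    T=np.eye(4);T[:3,:3]=np.c_[x,y,np.cross(x,y)];T[:3,3]=tcp;return T
def delta(G,T=None):
    T=tool() if T is None else T
    D=np.linalg.inv(T)@G; return np.r_[D[:3,3],R.from_matrix(D[:3,:3]).as_rotvec()].round(4)
E
python3 - <<'E'
from h import *
T=tool();print(T.round(3))
for s in(1,-1): print(delta(pose([.499,-.317,.25],[0,0,-1],[s*.995,-s*.1,0])))
E
```

```text
[[-0.     0.284 -0.959  0.191]
 [ 0.002 -0.959 -0.284 -0.647]
 [-1.    -0.002 -0.     0.23 ]
 [ 0.     0.     0.     1.   ]]
[-0.0194 -0.2288 -0.3885 -1.1828 -0.0013  0.0017]
[-1.9400e-02 -2.2880e-01 -3.8850e-01  1.9588e+00  1.9000e-03  1.4000e-03]
```

Emit:
{"op": "jog_arm", "data": {"rows": [[-0.02,-0.05,-0.08,-0.15,0,0,100],[-0.02,-0.08,-0.13,-0.3,0,0,100],[-0.02,-0.11,-0.18,-0.45,0,0,100],[-0.02,-0.14,-0.23,-0.6,0,0,100],[-0.02,-0.17,-0.28,-0.75,0,0,100],[-0.02,-0.2,-0.33,-0.9,0,0,100],[-0.02,-0.22,-0.37,-1.05,0,0,100],[-0.02,-0.229,-0.3885,-1.183,0,0,100],[-0.02,-0.229,-0.3885,-1.183,0,0,100],[-0.02,-0.229,-0.3885,-1.183,0,0,100],[-0.02,-0.229,-0.3885,-1.183,0,0,100],[-0.02,-0.229,-0.3885,-1.183,0,0,100]]}}

```text
time: 1.3
tool_pos: [0.4982, -0.3172, 0.2501]
tcp_rot: [1.283, 1.163, -1.283]
wrist_force: [0.1, -0.1, 0.4]
width: 0.998
```

Run:
```python
from h import *
im,p,T=cam("wrist");np.save("Tw1.npy",T);cv2.imwrite("pics/w1.png",im)
print(tool().round(4))
hsv=cv2.cvtColor(im,cv2.COLOR_BGR2HSV);m=cv2.inRange(hsv,(100,120,50),(130,255,255))
k,l,st,c=cv2.connectedComponentsWithStats(m)
for i in range(1,k):
    if st[i,4]>60:
        r=cv2.minAreaRect(np.argwhere(l==i)[:,::-1].astype(np.float32));b=cv2.boxPoints(r)
        print(st[i],c[i].round(1),np.round(r[1],1),b.round(1).tolist());print(np.array([onz(p,T,q,.093) for q in b]).round(4), onz(p,T,c[i],.093))
```

```text
[[-0.0015  0.9949 -0.1011  0.4979]
 [ 0.002  -0.1011 -0.9949 -0.3177]
 [-1.     -0.0017 -0.0018  0.2502]
 [ 0.      0.      0.      1.    ]]
[310 141  13  69 809] [316.4 175.6] [68. 12.] [[310.0, 141.0], [322.0, 141.0], [322.0, 209.0], [310.0, 209.0]]
[[ 0.4978 -0.2853  0.093 ]
 [ 0.5078 -0.2863  0.093 ]
 [ 0.5021 -0.3458  0.093 ]
 [ 0.4915 -0.3447  0.093 ]] [ 0.50012919 -0.31530975  0.093     ]
```

View pics/w1.png

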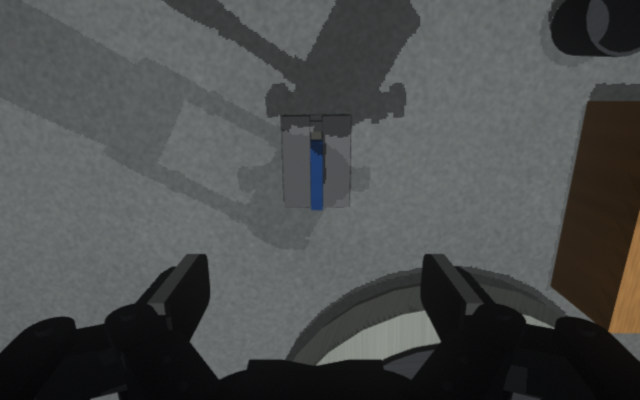

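Wrist view: the blue band spans (310..322, 141..209), which is 10 x 60 mm at z = 0.093, centred on (0.500, -0.3155) and aligned with the jaws. Before grasping I'll view the holder straight along its slot.

Run:
```python
from h import *
p=imaging.camera_params("top");T=np.array(p["T"])
f=lambda x,y,z:onz(p,T,(315+x/5.5-.4,200+y/5.5-.4),z)
B=[f(*q,.012) for q in((68,92),(230,80),(82,305),(247,295))];print(np.round(B,4))
ex=(B[0]+B[1]-B[2]-B[3]);ex/=np.linalg.norm(ex);print(ex, np.mean(B,0))
L=np.array([f(*q,.107) for q in((83,97),(243,92),(83,142),(243,138))]);print(L.round(4));m=L.mean(0);print(m)
ex=np.array([ex[0],ex[1],0]);a=.5*ex+np.array([0,0,.866]);m[2]=.102
np.save("m0.npy",np.r_[m,a])
print(a);print(delta(pose(m+.13*a,-a,ex)))
```

```text
[[ 0.5888 -0.0371  0.012 ]
 [ 0.5958 -0.1186  0.012 ]
 [ 0.4823 -0.0449  0.012 ]
 [ 0.4882 -0.1268  0.012 ]]
[0.99720385 0.07472936 0.        ] [ 0.53880587 -0.08185965  0.012     ]
[[ 0.5738 -0.0422  0.107 ]
 [ 0.5771 -0.1172  0.107 ]
 [ 0.5526 -0.0424  0.107 ]
 [ 0.5554 -0.1171  0.107 ]]
[ 0.56472234 -0.0797213   0.107     ]
[0.49860193 0.03736468 0.866     ]
[ 0.0359  0.1064 -0.2548 -0.1715 -0.048  -0.5207]
```

Emit:
{"op": "jog_arm", "data": {"rows": [[0,0.02,-0.05,-0.04,-0.01,-0.1,100],[0,0.04,-0.1,-0.08,-0.02,-0.22,100],[0.01,0.07,-0.15,-0.12,-0.03,-0.34,100],[0.02,0.09,-0.2,-0.15,-0.04,-0.45,100],[0.036,0.106,-0.255,-0.1715,-0.048,-0.5207,100],[0.036,0.106,-0.255,-0.1715,-0.048,-0.5207,100],[0.036,0.106,-0.255,-0.1715,-0.048,-0.5207,100],[0.036,0.106,-0.255,-0.1715,-0.048,-0.5207,100],[0.036,0.106,-0.255,-0.1715,-0.048,-0.5207,100]]}}

```text
time: 2.25
tool_pos: [0.6288, -0.077, 0.2153]
tcp_rot: [0.848, 1.597, -1.533]
wrist_force: [-0.6, -0.2, 0.5]
width: 0.998
```

Run:
```python
from h import *
im,p,T=cam("wrist");np.save("Tw2.npy",T);cv2.imwrite("pics/w2raw.png",im)
print(tool().round(4), np.round(monitor.read_state()["q"],3))
print(proj(p,T,np.load("m0.npy")[:3]))
cv2.imwrite("pics/w2.png",cv2.resize(im[60:310,150:490],None,fx=2.3,fy=2.3,interpolation=cv2.INTER_CUBIC))
```

```text
[[-4.974e-01  8.646e-01  7.180e-02  6.288e-01]
 [-3.650e-02  6.180e-02 -9.974e-01 -7.700e-02]
 [-8.668e-01 -4.987e-01  8.000e-04  2.157e-01]
 [ 0.000e+00  0.000e+00  0.000e+00  1.000e+00]] [-0.111  0.544  1.335 -0.093  1.777 -0.178]
(np.float64(315.52850156222064), np.float64(182.9582608341716))
```

View pics/w2.png

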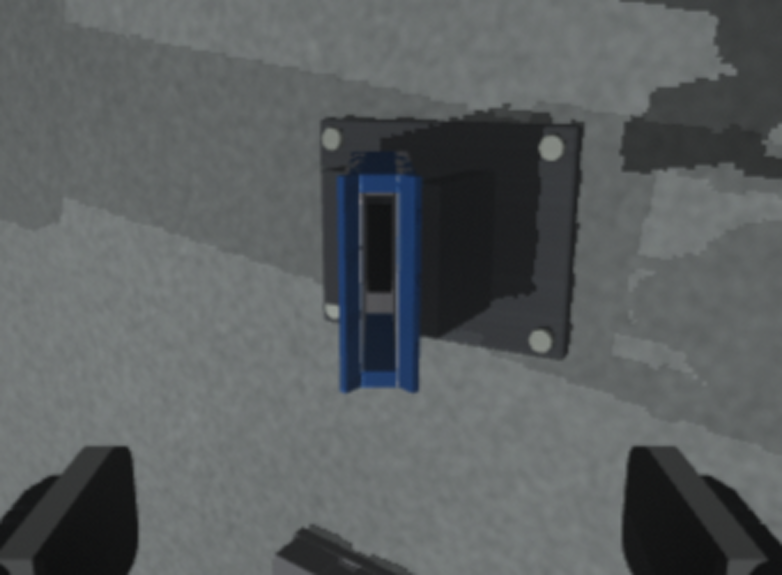

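Wrist view along the slot: the blue lips span about (339..420, 175..391) in the crop, the slot opening about (362..398), and the frame is square with the image. I'll measure that at the lip plane.

Run:
```python
from h import *
im=cv2.imread("pics/w2raw.png");p=imaging.camera_params("wrist");T=np.load("Tw2.npy")
m0=np.load("m0.npy");a=m0[3:];a/=np.linalg.norm(a)
hsv=cv2.cvtColor(im,cv2.COLOR_BGR2HSV);m=cv2.inRange(hsv,(105,140,60),(130,255,255))
k,l,st,c=cv2.connectedComponentsWithStats(m)
i=1+np.argmax(st[1:,4]);print(st[i])
mm=l==i
def runs(v):
    d=np.flatnonzero(np.diff(np.r_[0,v.astype(int),0]));return d.reshape(-1,2).tolist()
for r in(140,150,160,180,200,210,220): print("row",r,runs(m[r]>0))
for q in(300,303,310,314,318,328,331): print("col",q,runs(m[:,q]>0))
# edges from grey at slot row
for r in (165,175): print(r,im[r,294:336].sum(1).tolist())
print("colcentre",[(y,int(im[y,314].sum())) for y in range(132,232,1)])
```

```text
[305 135  28  95 883]
row 140 [[297, 301], [305, 333]]
row 150 [[297, 301], [324, 333]]
row 160 [[297, 301], [324, 332]]
row 180 [[297, 301], [324, 331]]
row 200 [[298, 301], [324, 332]]
row 210 [[298, 301], [324, 331]]
row 220 [[299, 302], [324, 331]]
col 300 [[137, 146], [147, 230]]
col 303 []
col 310 [[135, 143], [221, 228]]
col 314 [[135, 143], [221, 228]]
col 318 [[135, 143], [221, 228]]
col 328 [[136, 230]]
col 331 [[137, 180], [183, 208]]
165 [170, 170, 178, 195, 198, 172, 131, 114, 112, 115, 110, 139, 259, 218, 145, 102, 69, 64, 60, 60, 63, 60, 57, 59, 57, 63, 102, 148, 246, 257, 211, 189, 182, 184, 188, 181, 151, 130, 120, 104, 95, 94]
175 [170, 170, 177, 195, 201, 183, 137, 111, 109, 109, 112, 139, 253, 216, 143, 102, 69, 60, 60, 61, 59, 62, 61, 60, 57, 66, 103, 151, 254, 261, 210, 187, 186, 186, 184, 172, 145, 129, 119, 105, 95, 96]
colcentre [(132, 94), (133, 93), (134, 94), (135, 120), (136, 172), (137, 193), (138, 193), (139, 193), (140, 194), (141, 196), (142, 195), (143, 213), (144, 214), (145, 124), (146, 90), (147, 86), (148, 78), (149, 57), (150, 59), (151, 57), (1
[... 207 characters left out ...]
(171, 60), (172, 61), (173, 60), (174, 60), (175, 59), (176, 60), (177, 56), (178, 62), (179, 57), (180, 60), (181, 60), (182, 63), (183, 63), (184, 61), (185, 66), (186, 98), (187, 175), (188, 239), (189, 251), (190, 250), (191, 251), (192, 247), (193, 248), (194, 248), (195, 224), (196, 153), (197, 102), (198, 92), (199, 95), (200, 93), (201, 92), (202, 96), (203, 96), (204, 97), (205, 96), (206, 98), (207, 98), (208, 100), (209, 98), (210, 97), (211, 100), (212, 97), (213, 101), (214, 99), (215, 98), (216, 102), (217, 101), (218, 103), (219, 104), (220, 112), (221, 150), (222, 197), (223, 201), (224, 199), (225, 200), (226, 201), (227, 214), (228, 271), (229, 336), (230, 342), (231, 347)]
```

```bash
cat > slot.py <<'E'
from h import *
p=imaging.camera_params("wrist");T=np.load("Tw2.npy")
a=np.load("m0.npy")[3:];a/=np.linalg.norm(a);ex=np.array([a[0],a[1],0]);ex/=np.linalg.norm(ex);ey=np.array([-ex[1],ex[0],0]);sx=np.cross(ey,a)
def pl(uv,c):
    o,d=ray(p,T,uv);return o+d*((c-o)@a)/(d@a)
if __name__=="__main__":
  for v0,v1 in((143,221),(144.8,220.8)):
    c=onz(p,T,(314.5,(v0+v1)/2),.102)
    P=[pl(q,c)-c for q in((314.5,v0),(314.5,v1),(305.2,180),(323.7,180))]
    print("mouth",c.round(4),[(round(q@sx*1e3,1),round(q@ey*1e3,1)) for q in P])
  cl=c+.005*a
  P=[pl(q,cl)-cl for q in((314.5,135.3),(314.5,228.3),(297,180),(332,180),(297.5,215),(332,215),(332,145),(297,145))]
  print("lip",[(round(q@sx*1e3,1),round(q@ey*1e3,1)) for q in P])
E
python3 slot.py
python3 - <<'E'
from slot import *
for uv in ((331/2.3+150,139/2.3+60),(551/2.3+150,148/2.3+60),(333/2.3+150,311/2.3+60),(540/2.3+150,341/2.3+60)): print(onz(p,T,uv,.012).round(4))
E
```

```text
mouth [ 0.5637 -0.0791  0.102 ] [(np.float64(0.1), np.float64(30.6)), (np.float64(-0.1), np.float64(-32.6)), (np.float64(-7.3), np.float64(1.6)), (np.float64(7.2), np.float64(1.6))]
mouth [ 0.5638 -0.0798  0.102 ] [(np.float64(0.1), np.float64(29.9)), (np.float64(-0.1), np.float64(-31.7)), (np.float64(-7.3), np.float64(2.3)), (np.float64(7.2), np.float64(2.2))]
lip [(np.float64(0.2), np.float64(37.6)), (np.float64(-0.2), np.float64(-36.3)), (np.float64(-13.5), np.float64(3.5)), (np.float64(13.5), np.float64(3.4)), (np.float64(-13.6), np.float64(-25.0)), (np.float64(13.8), np.float64(-25.1)), (np.float64(13.3), np.float64(30.4)), (np.float64(-13.0), np.float64(30.5))]
[ 0.4839 -0.0454  0.012 ]
[ 0.5895 -0.0378  0.012 ]
[ 0.4893 -0.1285  0.012 ]
[ 0.5952 -0.1195  0.012 ]
```

Measured slot: mouth centre about (0.5637, -0.080, 0.102), length 63 mm as specified, yaw 4.4°, and both cameras agree within 1 mm. Now I'll go back to grasp the plate.

Run:
```python
from h import *
y=[np.cos(np.radians(5.8)),-np.sin(np.radians(5.8)),0]
print(delta(pose([.4995,-.3153,.14],[0,0,-1],y)))
```

```text
[ 0.1386 -0.0888  0.2283  0.1689  0.046   0.5207]
```

Emit:
{"op": "jog_arm", "data": {"rows": [[0.0,0,0.05,0.03,0.01,0.08,100],[0.02,-0.02,0.1,0.06,0.02,0.18,100],[0.05,-0.05,0.15,0.1,0.03,0.31,100],[0.1,-0.07,0.2,0.14,0.04,0.44,100],[0.1386,-0.0888,0.2283,0.1689,0.046,0.5207,100],[0.1386,-0.0888,0.2283,0.1689,0.046,0.5207,100],[0.1386,-0.0888,0.2283,0.1689,0.046,0.5207,100],[0.1386,-0.0888,0.2283,0.1689,0.046,0.5207,100],[0.1386,-0.0888,0.2283,0.1689,0.046,0.5207,100]]}}

```text
time: 3.2
tool_pos: [0.5002, -0.3162, 0.1417]
tcp_rot: [1.285, 1.156, -1.283]
wrist_force: [0.1, 0.4, 0.0]
width: 0.997
```

Run:
```python
from h import *
y=[np.cos(np.radians(5.8)),-np.sin(np.radians(5.8)),0]
print(tool().round(4),delta(pose([.4995,-.3153,.068],[0,0,-1],y)))
im,p,T=cam("wrist");cv2.imwrite("pics/w3.png",im)
hsv=cv2.cvtColor(im,cv2.COLOR_BGR2HSV);m=cv2.inRange(hsv,(100,120,50),(130,255,255))
k,l,st,c=cv2.connectedComponentsWithStats(m)
for i in range(1,k):
    if st[i,4]>300:
        r=cv2.minAreaRect(np.argwhere(l==i)[:,::-1].astype(np.float32));b=cv2.boxPoints(r)
        print(st[i],np.array([onz(p,T,q,.093) for q in b]).round(4).tolist(), onz(p,T,c[i],.093))
```

```text
[[ 0.0026  0.9948 -0.1023  0.5002]
 [-0.0014 -0.1023 -0.9948 -0.3162]
 [-1.      0.0027  0.0012  0.1417]
 [ 0.      0.      0.      1.    ]] [ 0.0737 -0.001  -0.0009 -0.0012  0.0012 -0.0027]
[ 304  168   19  100 1725] [[0.498, -0.2854, 0.093], [0.5074, -0.2862, 0.093], [0.5023, -0.3456, 0.093], [0.4921, -0.3447, 0.093]] [ 0.50001199 -0.31404316  0.093     ]
```

Emit:
{"op": "jog_arm", "data": {"rows": [[0.04,-0.0004,-0.0008,0,0,0,100],[0.065,-0.0004,-0.0008,0,0,-0.002,100],[0.0737,-0.0004,-0.0008,-0.001,0.001,-0.0027,100],[0.0737,-0.0004,-0.0008,-0.001,0.001,-0.0027,100],[0.0737,-0.0004,-0.0008,-0.001,0.001,-0.0027,50],[0.0737,-0.0004,-0.0008,-0.001,0.001,-0.0027,30],[0.0737,-0.0004,-0.0008,-0.001,0.001,-0.0027,15],[0.0737,-0.0004,-0.0008,-0.001,0.001,-0.0027,0],[0.0737,-0.0004,-0.0008,-0.001,0.001,-0.0027,0],[0.0737,-0.0004,-0.0008,-0.001,0.001,-0.0027,0],[0.0737,-0.0004,-0.0008,-0.001,0.001,-0.0027,0],[0.0737,-0.0004,-0.0008,-0.001,0.001,-0.0027,0],[0.0737,-0.0004,-0.0008,-0.001,0.001,-0.0027,0]], "force": 60}}

```text
time: 4.55
tool_pos: [0.5008, -0.3153, 0.0687]
tcp_rot: [1.282, 1.159, -1.283]
wrist_force: [-2.7, -0.1, 6.7]
width: 0.107
```

Emit:
{"op": "jog_arm", "data": {"rows": [[-0.02,0,0,0,0,0,0],[-0.05,0,0,0,0,0,0],[-0.09,0,0,0,0,0,0],[-0.12,0,0,0,0,0,0],[-0.15,0,0,0,0,0,0],[-0.15,0,0,0,0,0,0],[-0.15,0,0,0,0,0,0]]}}

```text
time: 5.25
tool_pos: [0.5007, -0.3151, 0.2181]
tcp_rot: [1.282, 1.159, -1.283]
wrist_force: [-0.4, -0.4, -2.2]
width: 0.102
```

Run:
```python
from h import *
s=monitor.read_state();print(s["width"],s["wrist_force"],s["tool_pos"])
im,p,T=cam("wrist");cv2.imwrite("pics/w4.png",im)
hsv=cv2.cvtColor(im,cv2.COLOR_BGR2HSV);m=cv2.inRange(hsv,(100,120,30),(130,255,255))
k,l,st,c=cv2.connectedComponentsWithStats(m)
Tt=np.array(p["T_tool_cam"])
for i in range(1,k):
    if st[i,4]>300:
        b=cv2.boxPoints(cv2.minAreaRect(np.argwhere(l==i)[:,::-1].astype(np.float32)))
        print(st[i],b.tolist())
        for q in b:
            o,d=ray(p,Tt,q);print((o+d*(-.025-o[0])/d[0]).round(4))
im2=imaging.read_camera("side");cv2.imwrite("pics/s4.png",im2)
cv2.imwrite("pics/c4.png",np.hstack([im[100:400,120:520],im2[50:350,240:640]]))
```

```text
0.10228817342144637 [-0.41304087 -0.41195066 -2.1807404 ] [ 0.50066955 -0.31505205  0.21805881]
[ 301  202   29  156 4106] [[301.0, 202.0], [329.0, 202.0], [329.0, 357.0], [301.0, 357.0]]
[-0.025  -0.0042 -0.0335]
[-0.025   0.0054 -0.0335]
[-0.025   0.006   0.0302]
[-0.025  -0.005   0.0302]
```

View pics/c4.png

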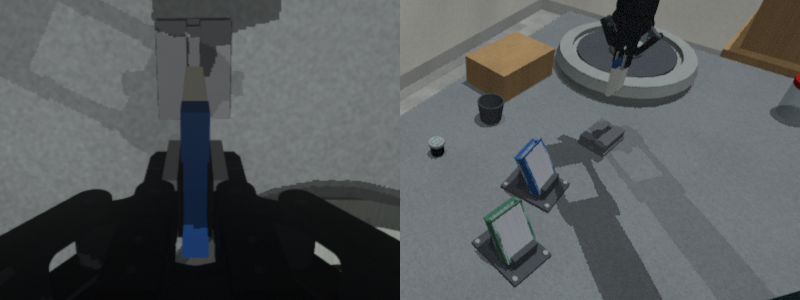

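The plate is gripped squarely: in the tool frame the top end lies at y ≈ ±5 mm, z to +30 mm, and stand A is empty. Next is the insertion axis, with the foot about 60 mm above the mouth.

```bash
cat > ins.py <<'E'
from h import *
t=np.radians(4.4);ex=np.array([np.cos(t),np.sin(t),0]);a=.5*ex+np.array([0,0,np.sqrt(.75)])
M=np.array([.5637,-.0801,.102])
def goal(h): return pose(M+h*a,-a,ex)   # TCP h above the mouth
def loc():
    T=tool();ey=np.array([-ex[1],ex[0],0]);d=T[:3,3]-M
    s=monitor.read_state();F=np.array(s["wrist_force"]);B=np.array([np.cross(ey,a),ey,a])
    return "local x,y,h mm",(B@d*1e3).round(2),"F",(B@F).round(1),"w",round(s["width"],3),"t",s["time"]
E
python3 - <<'E'
from ins import *
print(delta(goal(.12)))
E
```

```text
[ 0.0099  0.0997 -0.2499 -0.1725 -0.0483 -0.5188]
```

Emit:
{"op": "jog_arm", "data": {"rows": [[0,0.02,-0.05,-0.03,-0.01,-0.1,0],[0,0.04,-0.1,-0.07,-0.02,-0.21,0],[0,0.06,-0.15,-0.1,-0.03,-0.31,0],[0,0.08,-0.2,-0.14,-0.04,-0.42,0],[0.005,0.095,-0.235,-0.16,-0.045,-0.49,0],[0.0099,0.0997,-0.25,-0.1725,-0.0483,-0.5188,0],[0.0099,0.0997,-0.25,-0.1725,-0.0483,-0.5188,0],[0.0099,0.0997,-0.25,-0.1725,-0.0483,-0.5188,0],[0.0099,0.0997,-0.25,-0.1725,-0.0483,-0.5188,0],[0.0099,0.0997,-0.25,-0.1725,-0.0483,-0.5188,0]]}}

```text
time: 6.35
tool_pos: [0.6229, -0.0769, 0.2063]
tcp_rot: [0.845, 1.599, -1.531]
wrist_force: [-0.4, -0.7, -3.3]
width: 0.105
```

Run:
```python
from ins import *
print(loc()); print(delta(goal(.07)))
im,p,T=cam("wrist");cv2.imwrite("pics/w5.png",im[60:400,150:490])
hsv=cv2.cvtColor(im,cv2.COLOR_BGR2HSV);m=cv2.inRange(hsv,(100,120,30),(130,255,255))
k,l,st,c=cv2.connectedComponentsWithStats(m);print(st[1:][st[1:,4]>40])
```

```text
('local x,y,h mm', array([ -0.77,  -1.33, 119.96]), 'F', array([ 1.3, -0.6, -3.1]), 'w', 0.105, 't', 6.35)
[ 0.05    0.0007 -0.0013 -0.0019 -0.0006 -0.0005]
[[ 297  128   38  230 5727]
 [   0  338   43   62 1762]]
```

View pics/w5.png

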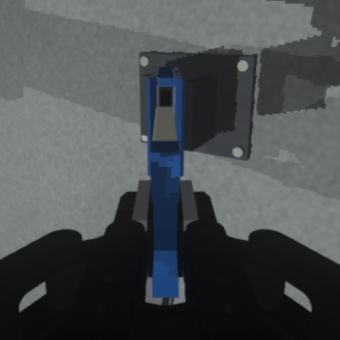

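The plate's foot is in line with the slot opening (foot at about (165,107), slot at (165,97) in the crop). I'll lower it towards the mouth, correcting about 1 mm.

Emit:
{"op": "jog_arm", "data": {"rows": [[0.03,0.0007,-0.0013,-0.002,0,0,0],[0.05,0.0007,-0.0013,-0.002,0,0,0],[0.053,0.0007,-0.0013,-0.002,0,0,0],[0.053,0.0007,-0.0013,-0.002,0,0,0],[0.053,0.0007,-0.0013,-0.002,0,0,0]]}}

```text
time: 6.9
tool_pos: [0.5981, -0.078, 0.1618]
tcp_rot: [0.847, 1.597, -1.528]
wrist_force: [0.1, -0.9, -3.2]
width: 0.102
```

Run:
```python
from ins import *
print(loc()); print(delta(goal(.05)))
im,p,T=cam("wrist");cv2.imwrite("pics/w6.png",cv2.resize(im[100:240,260:370],None,fx=4,fy=4,interpolation=cv2.INTER_CUBIC))
```

```text
('local x,y,h mm', array([-3.000e-02, -5.600e-01,  6.905e+01]), 'F', array([ 1.6, -0.9, -2.8]), 'w', 0.102, 't', 6.9)
[ 0.0191 -0.     -0.0006 -0.0008 -0.0005 -0.0036]
```

View pics/w6.png

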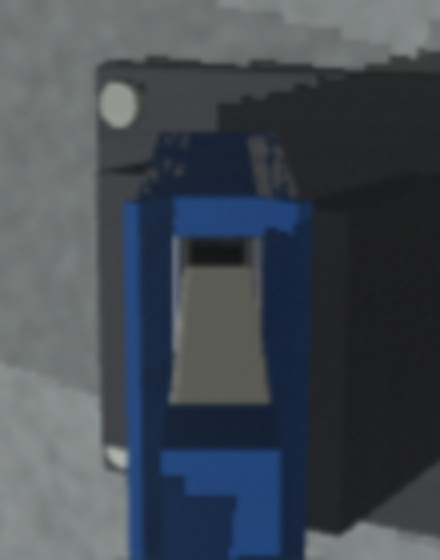

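Run:
```python
from ins import *
p=imaging.camera_params("wrist");T=tool()@np.array(p["T_tool_cam"]);ey=np.array([-ex[1],ex[0],0]);sx=np.cross(ey,a)
def L(u,v,h):
    o,d=ray(p,T,(260+u/4-.4,100+v/4-.4));c=M+h*a;P=o+d*((c-o)@a)/(d@a)-M;return (P@sx*1e3).round(1),(P@ey*1e3).round(1)
print("foot",L(187,265,.009),L(250,265,.009),"mouth rim",L(175,238,0),L(262,238,0),"lip",L(125,200,.005),L(312,200,.005))
```

```text
foot (np.float64(-4.0), np.float64(28.9)) (np.float64(5.1), np.float64(28.9)) mouth rim (np.float64(-5.9), np.float64(31.2)) (np.float64(7.1), np.float64(31.2)) lip (np.float64(-13.0), np.float64(37.7)) (np.float64(14.2), np.float64(37.6))
```

Emit:
{"op": "jog_arm", "data": {"rows": [[0.004,0,-0.0008,-0.001,0,-0.003,0],[0.009,0,-0.0008,-0.001,0,-0.003,0],[0.014,0,-0.0008,-0.001,0,-0.003,0],[0.019,0,-0.0008,-0.001,0,-0.003,0],[0.024,0,-0.0008,-0.001,0,-0.003,0],[0.024,0,-0.0008,-0.001,0,-0.003,0]]}}

```text
time: 7.55
tool_pos: [0.5854, -0.0779, 0.14]
tcp_rot: [0.843, 1.601, -1.53]
wrist_force: [0.1, -0.6, -2.1]
width: 0.103
```

```bash
python3 -c "
from ins import *
print(loc(),delta(goal(.02)))"
```

```text
('local x,y,h mm', array([-0.1 ,  0.49, 43.81]), 'F', array([ 1.1, -0.6, -1.8]), 'w', 0.103, 't', 7.55) [ 0.0238  0.0001  0.0005  0.0006 -0.0007  0.0011]
```

Emit:
{"op": "jog_arm", "data": {"rows": [[0.006,0,0,0,0,0,0],[0.012,0,0,0,0,0,0],[0.018,0,0,0,0,0,0],[0.024,0,0.0003,0,0,0,0],[0.03,0,0.0003,0,0,0,0],[0.035,0,0.0003,0,0,0,0],[0.035,0,0.0003,0,0,0,0]]}}

```text
time: 8.25
tool_pos: [0.567, -0.0795, 0.1089]
tcp_rot: [0.842, 1.603, -1.531]
wrist_force: [0.6, -0.1, -2.9]
width: 0.103
```

```bash
python3 -c "
from ins import *
print(loc(),delta(goal(.05)))"
```

```text
('local x,y,h mm', array([-0.53,  0.35,  7.63]), 'F', array([ 2. , -0.2, -2.2]), 'w', 0.103, 't', 8.25) [-0.0424  0.0004  0.0003  0.0007 -0.001   0.0029]
```

Emit:
{"op": "jog_arm", "data": {"rows": [[0,0,0,0,0,0,30],[0,0,0,0,0,0,50],[0,0,0,0,0,0,50],[0,0,0,0,0,0,50],[-0.02,0,0,0,0,0,50],[-0.043,0,0,0,0,0,50],[-0.05,0.0004,0.0003,0.001,-0.001,0.003,30],[-0.05,0.0004,0.0003,0.001,-0.001,0.003,0],[-0.05,0.0004,0.0003,0.001,-0.001,0.003,0],[-0.05,0.0004,0.0003,0.001,-0.001,0.003,0],[-0.05,0.0004,0.0003,0.001,-0.001,0.003,0],[-0.05,0.0004,0.0003,0.001,-0.001,0.003,0]]}}

```text
time: 9.45
tool_pos: [0.5918, -0.0779, 0.1512]
tcp_rot: [0.843, 1.601, -1.531]
wrist_force: [-0.4, 0.0, 0.9]
width: 0.003
```

Run:
```python
from ins import *
print(loc(),delta(goal(.04)))
im,p,T=cam("wrist");im2=imaging.read_camera("side")
cv2.imwrite("pics/c7.png",np.hstack([im[60:400,150:490],cv2.resize(im2[150:287,320:460],(350,340))]))
```

```text
('local x,y,h mm', array([-0.17,  0.07, 56.73]), 'F', array([-0.8,  0.1,  0.6]), 'w', 0.003, 't', 9.45) [ 0.0167  0.0002  0.0001 -0.0003 -0.0004  0.0012]
```

View pics/c7.png

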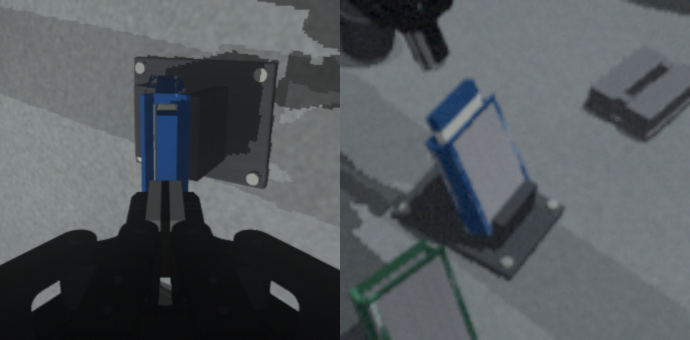

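The plate is resting in the slot, leaning with its band up. The closed fingers are above it, so I'll start pushing.

Emit:
{"op": "jog_arm", "data": {"rows": [[0.01,0,0,0,0,0,0],[0.018,0,0,0,0,0,0],[0.022,0,0,0,0,0,0],[0.026,0,0,0,0,0,0],[0.03,0,0,0,0,0,0],[0.034,0,0,0,0,0,0],[0.038,0,0,0,0,0,0],[0.038,0,0,0,0,0,0]]}}

```text
time: 10.35
tool_pos: [0.5742, -0.0794, 0.1202]
tcp_rot: [0.845, 1.598, -1.529]
wrist_force: [1.8, -0.4, 5.2]
width: -0.001
```

```bash
python3 -c "
from ins import *
print(loc(),delta(goal(.012)))"
```

```text
('local x,y,h mm', array([ 0.04, -0.15, 21.05]), 'F', array([-1. , -0.5,  5.4]), 'w', -0.001, 't', 10.35) [ 0.0091 -0.0001 -0.0001 -0.0006  0.0003 -0.0021]
```

Emit:
{"op": "jog_arm", "data": {"rows": [[0.004,0,0,0,0,-0.001,0],[0.006,0,0,0,0,-0.002,0],[0.008,0,0,0,0,-0.002,0],[0.01,0,0,0,0,-0.002,0],[0.01,0,0,0,0,-0.002,0]]}}

```text
time: 10.85
tool_pos: [0.5708, -0.0798, 0.114]
tcp_rot: [0.846, 1.596, -1.529]
wrist_force: [1.4, 0.3, 7.7]
width: -0.003
```

```bash
python3 -c "
from ins import *
print(loc(),delta(goal(.009)))"
```

```text
('local x,y,h mm', array([ 0.12, -0.24, 13.96]), 'F', array([-2.6,  0.2,  7.4]), 'w', -0.003, 't', 10.85) [ 0.005  -0.0001 -0.0002 -0.0009  0.0008 -0.0036]
```

Emit:
{"op": "jog_arm", "data": {"rows": [[0.004,0,0,0,0,-0.002,0],[0.005,0,0,0,0,-0.003,0],[0.006,0,0,0,0,-0.003,0],[0.007,0,0,0,0,-0.003,0]]}}

```text
time: 11.25
tool_pos: [0.5689, -0.08, 0.1108]
tcp_rot: [0.846, 1.595, -1.529]
wrist_force: [2.0, 1.5, 11.1]
width: -0.003
```

```bash
python3 -c "
from ins import *
print(loc(),delta(goal(.009)))"
```

```text
('local x,y,h mm', array([ 0.13, -0.29, 10.26]), 'F', array([-3.7,  1.3, 10.7]), 'w', -0.003, 't', 11.25) [ 0.0013 -0.0001 -0.0003 -0.0012  0.0013 -0.0041]
```

Emit:
{"op": "jog_arm", "data": {"rows": [[0.004,0,0,0,0,-0.002,0],[0.005,0,0,0,0,-0.002,0],[0.005,0,0,0,0,-0.002,0]]}}

```text
time: 11.55
tool_pos: [0.5688, -0.08, 0.1104]
tcp_rot: [0.848, 1.593, -1.527]
wrist_force: [3.2, 2.2, 13.1]
width: 0.0
```

```bash
python3 -c "
from ins import *
print(loc(),delta(goal(.009)))"
```

```text
('local x,y,h mm', array([ 0.19, -0.26,  9.86]), 'F', array([-3.7,  2. , 13. ]), 'w', 0.0, 't', 11.55) [ 0.0009 -0.0002 -0.0003 -0.0016  0.0018 -0.0072]
```

Emit:
{"op": "jog_arm", "data": {"rows": [[0.007,0,0,0,0,-0.003,0],[0.01,0,0,0,0,-0.005,0],[0.01,0,0,0,0,-0.005,0]]}}

```text
time: 11.85
tool_pos: [0.5688, -0.08, 0.1102]
tcp_rot: [0.851, 1.588, -1.525]
wrist_force: [4.5, 3.9, 29.4]
width: -0.001
```

```bash
python3 -c "
from ins import *
print(loc(),delta(goal(.009)))"
```

```text
('local x,y,h mm', array([ 0.29, -0.27,  9.66]), 'F', array([-10.5,   3.5,  27.8]), 'w', -0.001, 't', 11.85) [ 0.0007 -0.0003 -0.0003 -0.0025  0.0028 -0.0122]
```

The push stopped at 9.7 mm above the mouth while the force rose to 28 N. The expected height when home is 10 mm, so this is the hard floor. I'll back off along the slot axis and check.

Emit:
{"op": "jog_arm", "data": {"rows": [[-0.005,0,0,0,0,0,0],[-0.03,0,0,0,0,0,0],[-0.07,0,0,0,0,0,0],[-0.11,0,0,0,0,0,0],[-0.14,0,0,0,0,0,0],[-0.14,0,0,0,0,0,0],[-0.14,0,0,0,0,0,0]]}}

```text
time: 12.55
tool_pos: [0.6375, -0.0744, 0.2324]
tcp_rot: [0.851, 1.587, -1.524]
wrist_force: [0.7, -0.3, -1.0]
width: 0.0
```

Run:
```python
from ins import *
print(loc())
im,p,T=cam("wrist");im2=imaging.read_camera("side");t=imaging.read_camera("top");cv2.imwrite("pics/t8.png",t)
cv2.imwrite("pics/c8.png",np.hstack([im[60:400,150:490],cv2.resize(im2[150:287,320:460],(350,340))]))
```

```text
('local x,y,h mm', array([-1.0900e+00,  6.0000e-02,  1.4997e+02]), 'F', array([ 1.1, -0.3, -0.6]), 'w', 0.0, 't', 12.55)
```

View pics/c8.png

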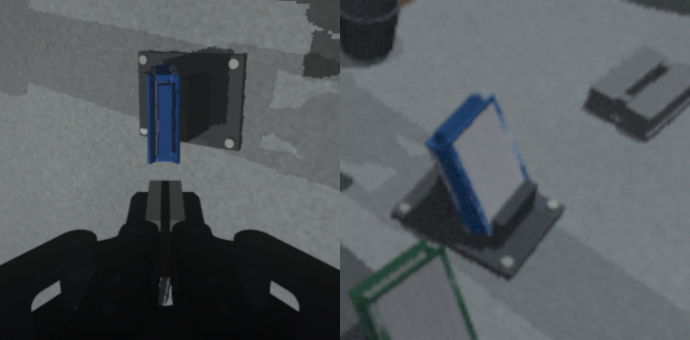

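The plate is seated: only its blue band shows between the lips, level with the slot and with nothing touching it. Handing in.

```bash
python3 -c "
from workcell import finish_job
print(finish_job())"
```

```text
the job is handed in; nothing more can be done
None
```

I took the blue-banded plate from its stand and slid it, band end up, into the leaning slot of the blue holder. I let go there, pushed it home with closed fingers, backed off and handed in at about 12.7 s.

**Seating:** During the push the force stayed at about 5–11 N, as expected for the shoe. At the end it rose to 28 N while the plate moved only 0.2 mm. The plate's top then stood 9.7 mm above the mouth, against the 10 mm expected when fully home.

**Last pictures:** They show only the band above the lips, and the fingers about 140 mm clear. The wrist force was back near zero.

**Not checked:** I did not re-measure the green plate or the loose items after the job, but the arm never went near them. No check failed. My two estimates of the slot position agreed to about 1 mm.

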